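# Set the running clearance of a stop slide

## Task

Set the running clearance of the slide in the small bolted-down stop fixture: pull its round black knob straight out to its end stop so that it snaps over its detent, then push it fully home again. Then turn the flat-headed thumbscrew on top of the fixture clockwise until it seats, back it off a quarter turn, and finish holding it there: the program ends with the gripper still gripping the screw's head at that setting, the slide home and the loose things around not knocked away.

Things in the scene. Friction and masses are not known exactly. Their poses are not given: they have to be found in the camera images.
- fixture: Stop fixture, bolted down: dark base plate 150 x 76 x 10 mm (x -70 to +80 mm from the origin), aluminium guide block 76 x 46 mm centred on the origin, its top 64 mm above the table. Origin on the table under the thumbscrew's axis; x points from the pull knob to the rear, y left, z up. A vice 80 mm high stands to the left, its handle bar ending some cm left of the knob: open the fingers little there.
- knob_grip (a point): Centre of the slide's pull knob: a round black knob on the front (-x side) of the fixture, its axis along the fixture's x, 26 mm in diameter and 24 mm long, centre 48 mm above the table and 75 mm in front of the thumbscrew's axis when home; below it is the base plate (top 10 mm above the table) or the table. Axes as the fixture's. It can be pinched from above by its left and right sides.
- slide_knob (a joint): Travel of the slide and its knob in m: 0 = fully home, 0.025 = pulled out to its end stop, along the fixture's -x. A spring detent makes it stay at either end: about 6 N with friction are needed to pull it over the crest at half travel, after which the detent draws it on to the other end.
- screw_head (a point): The thumbscrew's head: a flat steel two-lobed head 34 mm wide, 8 mm thick and 28 mm high on top of the fixture, turning about a vertical axis. This point is the head's centre, 92 mm above the table (head from 78 to 106 mm), on the axis; its x axis runs along the 34 mm width, its y axis through the 8 mm thickness (grip across the thickness), z up. There is 14 mm from the head's underside down to the cap plate.
- thumbscrew (a joint): Turn of the thumbscrew in rad, growing clockwise as seen from above; the head does not rise or sink. At 0 the head's x axis is parallel to the fixture's x. It seats against a hard stop at 3.6; before that it turns with a friction of 0.04 N m and stays where it is left. At the start it stands 1.7 to 2.7 rad short of its seat, so it takes more than one grasp.
- pencil: Bystander: a mechanical pencil, 142 mm long, 12 mm thick, lying beside the fixture. Origin at its underside.
- wood_strip: Bystander: a loose strip of pale wood, 78 x 13 x 8 mm, lying in front of the fixture. Origin at its underside.
- tape_roll: Bystander: a roll of tape, 68 mm across, 18 mm high, lying flat. Origin at its underside.
- oil_bottle: Bystander: a squeeze bottle with a long nozzle, 39 mm across, 128 mm high, standing behind the vice. Origin at its underside.

How it is judged:
By the outcome, as a careful person would: the job done as asked, in the order asked, and still so for the second after the job is handed in, while the arm keeps its last pose, push and grip.
It also fails if it takes over 66 s, if anything falls off the work surface, if the arm or the gripper's body presses on something with over 40 N, if the wrist force passes 120 N, or if a joint passes its speed limit or range.

## Robot

A 6-joint arm with a two-finger parallel gripper is mounted at the origin on the work surface; the furniture and walls round the work are solid. World frame = base frame: x ahead of the robot, y to its left, z up, the work surface at z = 0. Lengths are in mm, angles in degrees, forces in N, time in s.
With the tool pointing down it reaches from about 325 to 850 mm from the base axis. Payload 4.4 kg.
Tool frame: the origin (TCP) lies at the very end of the fingers, on their centre line; the grasp point (between the pads) lies 19 mm behind it; z points along the fingers, y is the direction in which the jaws open and shut (so a half turn about z gives the same grasp; the last joint's range is limited). The gripper opens to 94 mm and grips with 3 to 60 N. Pads are 16 mm wide; open, the fingers measure 119 mm over their backs; the gripper's body (75 mm by 177 mm) begins 78 mm behind the grasp point.
Start: joints at [68.325, 11.837, 88.321, -0, 79.842, -8.623], TCP at [129.865, 560.145, 205.447] pointing down, gripper open.
Joint ranges: [-156.59, 156.59], [-49.26, 127.26], [12.9, 141.05], [-63.56, 243.56], [4.71, 150.69], [-161.64, 161.64]. Speed limits (degrees/s): [159.86, 159.86, 180, 180, 180, 180].

## Interface

Orientations are given as [roll, pitch, yaw] about the fixed x, y, z axes, in that order (R = Rz(yaw) Ry(pitch) Rx(roll)).
In Python, from bench import * gives the robot as it stands. The module is installed in compiled form; this text tells all that it offers.
- The arm moves only by the tool move_arm, never from a script. Its argument "plan" is a list that holds one entry, the list of rows, each a list of 7 numbers: the turn, a rotation vector about the tool's x, y, z in degrees, then the shift along the tool's x, y, z in m, then the opening, from -1 (shut) to 1 (fully open). In form: [[[ax, ay, az, tx, ty, tz, hand], ...]]. A call has exactly 8 rows; each row shifts and turns the pose as measured when the row begins, along the tool's axes as they then stand; what a row does not reach is not made up. A row lasts 1/10 s, in which the tool goes at most 50 mm and 8.59 degrees, less where a joint would pass 70% of its speed; a pose out of reach is approached as far as the arm can. A call with a gripper value outside its range is refused whole. The fingers move at their own pace and stop on an object; the grip force is fixed at half the most. Time passes only in rows, so rows that do not move let the fingers close, or fill a call up. It gives the time, the measured TCP pose, the force and the opening at its end, in the units of the state.
- state(): the state, without advancing time (a new reading comes with each control period).
- capture(name): name is "side" or "top"; returns the picture (480x640x3 uint8, red, green, blue); there is no depth.
- get_calibration(name): a dict with "mtx" (3x3 intrinsics, pixels), "k1" (the pictures are not rectified: a ray, as slopes to the right and down, at radius r is drawn at 1 + k1 r^2 times it, then the intrinsics apply), "eye" and "orientation" of the camera in the world. Camera axes: x right, y down, z forward; pixel columns grow to the right and rows downward; lengths in mm; the calibration is good to about 2 mm. A picture is of the moment at which its call begins. get_calibration takes no time and is no camera call.
- close_job(): hands the job in, once; it reports no verdict.
Trained networks look in the newest picture that a camera, given by its name, has taken for a name from the list of things; names that differ only in an ending like _2 or _b are one class to them, and where a whole thing is asked for, a point or a joint stands for the part that bears it (a point fixed in the world has none). Each returns a list of dicts, best first, with "conf" (0 to 1); they miss things now and then, are a little off and sometimes report something else, mostly with a low value. They report only what shows in the picture. A call takes as long as a camera call.
- look_for(camera, target): "rect" ([left, top, right, bottom] in pixels, round what is visible of it).
- regions_of(camera, target): "mask" (480x640 bool, what is visible of it) and "rect" ([left, top, right, bottom] in pixels, round what is visible of it).
The state is a dict: "clock": time; "qpos": joint angles; "qvel": joint speeds; "effort": joint torques, N m; "ee_pos": TCP position; "tcp_rot": TCP orientation; "ft_force": force on the tool from outside, world axes, zero at the start; "torque": the same for the moment, N m; "grip_width": finger opening in mm.
Only numpy, scipy, OpenCV 4.12 (cv2) and the standard library are available. Lean on these libraries where they do the work, as an engineer would, in place of code of your own. Each camera call takes 0.05 s, during which the arm holds its last target. There are 200 camera calls.

## Working session

There is one attempt and no reset: what is moved stays moved. The work goes in short steps, Python scripts to look and compute and a tool call to move; the robot and the scene stay as the last step left them, time stands still between calls to the robot, and variables do not carry over. Pictures are saved under pics/ and viewed, about 8 in all and at most 12, crops included, and the job is handed in when it is done.

Besides the shell and the picture viewer there is one more tool, called after "Emit:" in YAML: its name, and indented under it one key for each argument. move_arm: Moves the arm, as the interface text tells. Its arguments: {"type":"object","properties":{"plan":{"type":"array","items":{"type":"array","items":{"type":"array","items":{"type":"number"}}}}},"required":["plan"]}

```bash
mkdir -p pics; cat > h.py <<'E'
from bench import *
import numpy as np, cv2
from scipy.spatial.transform import Rotation as R
def cam(n):
    c=get_calibration(n); o=np.array(c["orientation"],float)
    M=o if o.shape==(3,3) else R.from_euler('xyz',o,degrees=True).as_matrix()
    return np.array(c["mtx"],float),c["k1"],np.array(c["eye"],float),M
def ray(n,u,v):
    K,k,e,M=cam(n); d=np.array([(u-K[0,2])/K[0,0],(v-K[1,2])/K[1,1]]); s=d.copy()
    for _ in range(20): s=d/(1+k*(s@s))
    return e,M@np.array([s[0],s[1],1])
def onz(n,u,v,z):
    e,d=ray(n,u,v); return e+d*(z-e[2])/d[2]
def proj(n,P):
    K,k,e,M=cam(n); p=(np.atleast_2d(P)-e)@M; s=p[:,:2]/p[:,2:]; s=s*(1+k*(s**2).sum(1))[:,None]
    return s*[K[0,0],K[1,1]]+[K[0,2],K[1,2]]
def tri(a,pa,b,pb):
    A=[];B=[]
    for n,p in((a,pa),(b,pb)):
        e,d=ray(n,*p); d=d/np.linalg.norm(d); Q=np.eye(3)-np.outer(d,d);A.append(Q);B.append(Q@e)
    return np.linalg.lstsq(np.vstack(A),np.hstack(B),rcond=None)[0]
E
python3 - <<'E'
from h import *
np.set_printoptions(precision=2,suppress=True)
ims={}
for n in("side","top"):
    print(n,get_calibration(n)); im=capture(n); cv2.imwrite(f"pics/{n}0.png",im[:,:,::-1])
    for t in("fixture","knob_grip","screw_head","pencil","wood_strip","tape_roll","oil_bottle"):
        for d in look_for(n,t)[:2]: print(n,t,np.round(d["rect"],1),round(d["conf"],2))
s=state();print(s)
E
```

```text
side {'mtx': array([[574.79,   0.  , 325.54],
       [  0.  , 574.79, 240.33],
       [  0.  ,   0.  ,   1.  ]]), 'k1': -0.058295411372338145, 'eye': array([ 386.93, -922.62,  788.78]), 'orientation': array([-130.31,    0.83,  -12.42])}
side fixture [282.5 288.6 377.9 366.1] 0.63
side knob_grip [281.3 288.2 373.3 342.1] 0.9
side screw_head [319.2 289.5 341.7 310.4] 0.67
side pencil [320.6 333.7 387.4 369.7] 0.86
side wood_strip [251.8 347.6 260.5 385.1] 0.61
side tape_roll [223.4 221.5 251.9 249.2] 0.88
side tape_roll [281.9 288.1 372.8 343.5] 0.71
side oil_bottle [365.  163.8 382.4 209.7] 0.77
side oil_bottle [220.1 219.9 254.3 250.9] 0.27
top {'mtx': array([[494.8 ,   0.  , 322.81],
       [  0.  , 494.8 , 244.93],
       [  0.  ,   0.  ,   1.  ]]), 'k1': -0.004939385773525408, 'eye': array([ 341.93, -117.25,  910.16]), 'orientation': array([-165.74,   -0.14,  -86.05])}
top fixture [375.3 227.7 436.7 317.7] 0.76
top knob_grip [392.  223.5 431.4 317.9] 0.85
top screw_head [409.6 258.  427.  274.1] 0.6
top pencil [427.7 227.4 446.7 294.5] 0.63
top wood_strip [404.3 341.5 450.  355.9] 0.7
top tape_roll [218.3 312.3 253.9 355.5] 0.57
top oil_bottle [218.9 146.5 246.3 187.8] 0.67
top oil_bottle [424.9 224.2 449.1 294.1] 0.35
{'clock': 0.8, 'qpos': array([68.33, 11.84, 88.32,  0.  , 79.84, -8.62]), 'qvel': array([-0.07, -0.05,  0.16,  0.09,  0.  ,  0.05]), 'effort': array([  0.  , -37.08, -28.18,   0.07,   0.03,  -0.  ]), 'ee_pos': array([129.87, 560.15, 205.46]), 'tcp_rot': array([180.  ,  -0.  , 166.95]), 'ft_force': array([ 0.47, -0.43,  0.13]), 'torque': array([-0.02, -0.04, -0.01]), 'grip_width': 93.97249278266821}
```

View pics/top0.png

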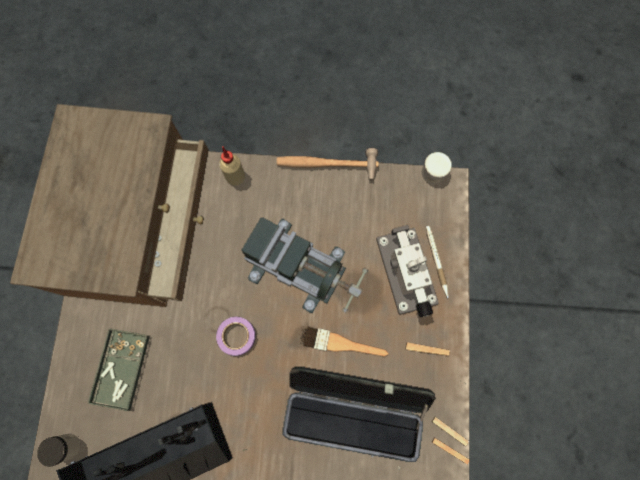

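View pics/side0.png

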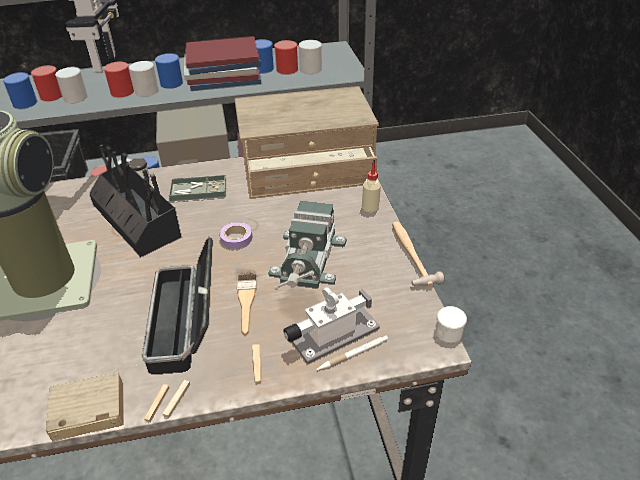

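The top picture shows the fixture at about (410,270), knob at (424,310) and the vice handle at (355,290). The side picture shows the knob at (293,333) and the screw head at (330,297). Next I'll zoom in on both.

```bash
python3 - <<'E'
from h import *
a=cv2.imread("pics/top0.png")[215:335,360:460]; b=cv2.imread("pics/side0.png")[275:375,270:390]
a=cv2.resize(a,None,fx=5,fy=5,interpolation=cv2.INTER_CUBIC)[:600,:]; 
b=cv2.resize(b,None,fx=5,fy=5,interpolation=cv2.INTER_CUBIC)
cv2.imwrite("pics/top0c.png",a); cv2.imwrite("pics/side0c.png",b)
E
```

```text
(no output)
```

View pics/top0c.png

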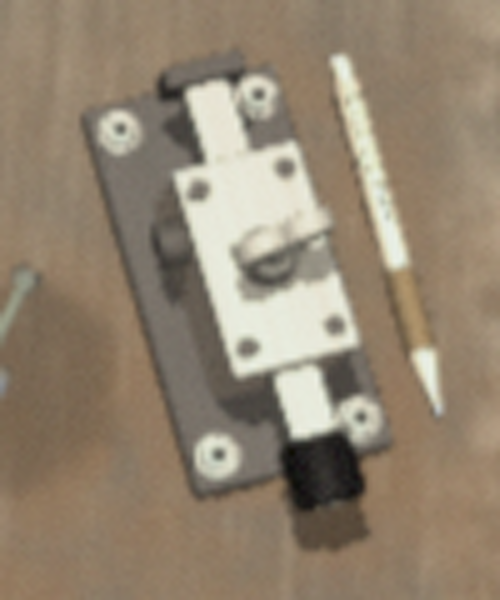

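View pics/side0c.png

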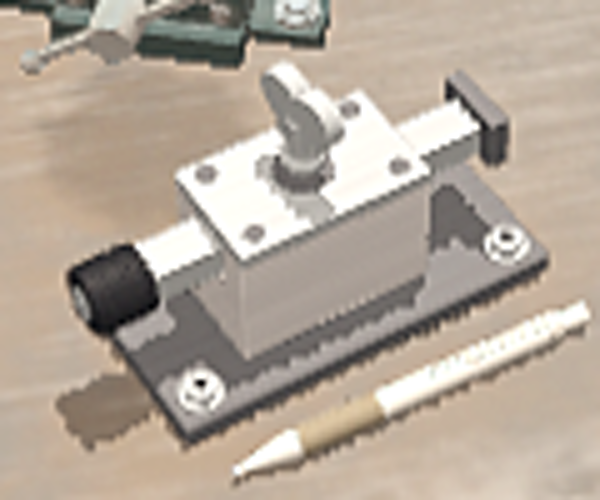

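The top crop shows the cap corners and base-plate corners clearly. The head's lobes run about from (240,255) to (330,220) in crop pixels. I'll fit the fixture pose and the head angle to these.

```bash
cat > fit.py <<'E'
from h import *
from scipy.optimize import least_squares
np.set_printoptions(precision=2,suppress=True)
O={"top":(360,215),"side":(270,275)}
pts=[("top",175,175,38,23,64),("top",297,142,38,-23,64),("top",357,345,-38,-23,64),("top",235,378,-38,23,64),
("top",83,115,80,38,10),("top",198,497,-70,38,10),("top",392,442,-70,-38,10),
("side",185,435,-70,-38,10),("side",548,258,80,-38,10),("side",177,172,-38,23,64),("side",240,258,-38,-23,64),("side",430,178,38,-23,64),("side",350,92,38,23,64)]
px=lambda n,x,y:np.array([(x+.5)/5-.5+O[n][0],(y+.5)/5-.5+O[n][1]])
def W(p,P):
    c,s=np.cos(p[2]),np.sin(p[2]); P=np.atleast_2d(P).astype(float); return np.c_[p[0]+c*P[:,0]-s*P[:,1],p[1]+s*P[:,0]+c*P[:,1],P[:,2]]
def res(p): return np.concatenate([proj(n,W(p,[X,Y,Z]))[0]-px(n,x,y) for n,x,y,X,Y,Z in pts])
r=least_squares(res,[550,-250,0.2],loss="soft_l1"); p=r.x
if __name__=="__main__":
    print("pose",p[:2],np.degrees(p[2])); print(res(p).reshape(-1,2))
    print("knob",W(p,[-75,0,48]),proj("top",W(p,[-75,0,48])),proj("side",W(p,[-75,0,48])))
    for n in("top","side"):
        im=capture(n)
        d=regions_of(n,"screw_head")[0]; m=d["mask"]; yx=np.argwhere(m); c=yx.mean(0)[::-1]; w,v=np.linalg.eigh(np.cov((yx[:,::-1]).T))
        print(n,d["conf"],len(yx),c,v[:,1],w, "exp centre",proj(n,W(p,[0,0,92])))
        np.save(f"m_{n}.npy",m)
    # silhouette search: two lobes + neck
    best=[]
    for a in np.arange(0.5,2.4,0.05):
        sc=[]
        for n in("top","side"):
            m=np.load(f"m_{n}.npy"); k=np.zeros((480*4,640*4),np.uint8)
            Rz=R.from_euler('z',p[2]-a).as_matrix()
            for sgn in(-1,1):
                t=np.linspace(0,2*np.pi,24); L=[]
                for y in(-4,4): L.append(np.c_[sgn*7+10*np.cos(t),0*t+y,92+14*np.sin(t)])
                P=np.vstack(L)@Rz.T+[p[0],p[1],0]
                cv2.fillConvexPoly(k,cv2.convexHull(np.round(proj(n,P)*4+1.5).astype(np.int32)),1)
            k=k.reshape(480,4,640,4).mean((1,3))
            # align centroid
            sc.append(np.minimum(k,m).sum()/np.maximum(k,m).sum())
        best.append((a,*sc,sum(sc)))
    best=np.array(best); print(best[np.argsort(-best[:,3])[:6]]); print(best[best[:,1].argmax()],best[best[:,2].argmax()])
E
python3 fit.py
```

```text
pose [ 528.75 -264.53] 18.522437098567735
[[-0.34 -0.36]
 [ 0.2  -0.11]
 [ 1.27  0.44]
 [ 0.25  0.46]
 [-0.02 -0.56]
 [-0.09  0.33]
 [ 1.02  0.81]
 [-0.22 -0.62]
 [ 0.4  -0.71]
 [-1.06 -0.  ]
 [-0.08  0.18]
 [ 0.28 -1.56]
 [ 1.95 -0.72]]
knob [[ 457.64 -288.35   48.  ]] [[424.15 309.2 ]] [[291.82 332.62]]
top 0.56 162 [415.88 262.28] [-0.89  0.46] [ 5.71 32.13] exp centre [[416.07 263.11]]
side 0.7 249 [256.29 362.22] [0.06 1.  ] [  3.8  115.14] exp centre [[329.74 297.41]]
[[1.4  0.67 0.   0.67]
 [1.45 0.66 0.   0.66]
 [1.55 0.66 0.   0.66]
 [1.5  0.66 0.   0.66]
 [1.3  0.66 0.   0.66]
 [1.35 0.65 0.   0.65]]
[1.4  0.67 0.   0.67] [0.5  0.38 0.   0.38]
```

```bash
python3 - <<'E'
from h import *
np.set_printoptions(precision=0,suppress=True)
print("cab bottom corners z0", onz("side",250,193,0), onz("side",375,180,0))
# same cabinet top near corner front-left: side (238,92); top (20,285)? front edge right end top (140,300)
for z in(150,250): print(z,"top-cam",onz("top",140,297,z),onz("top",173,117,z),onz("side",238,97,z),onz("side",376,90,z))
print("drawer", onz("top",180,298,120),onz("top",205,142,120))
print("caddy tip",[onz("side",110,152,z) for z in(100,150,200)],"top cam",[onz("top",185,440,z) for z in(100,150)])
print("toolbox lid", tri("side",(209,240),"top",(432,408)), tri("side",(198,318),"top",(290,370)))
print("shelf", [onz("side",100,100,z) for z in(0,300,500)])
print("handle", tri("side",(275,287),"top",(364,271)))
print("wood",onz("top",427,349,8),"pencil tip",onz("top",447,297,6),onz("top",428,227,6))
E
```

```text
cab bottom corners z0 [439. 198.   0.] [741. 180.   0.]
150 top-cam [432. 170. 150.] [740. 163. 150.] [447. 398. 150.] [787. 351. 150.]
250 top-cam [420. 132. 250.] [688. 126. 250.] [438. 191. 250.] [724. 152. 250.]
drawer [439. 117. 120.] [712. 112. 120.]
caddy tip [array([135., 297., 100.]), array([153., 208., 150.]), array([171., 120., 200.])] top cam [array([224.,  85., 100.]), array([232.,  72., 150.])]
toolbox lid [ 328. -260.  251.] [ 312.  -57. -120.]
shelf [array([ 45., 799.,   0.]), array([175., 144., 300.]), array([ 262., -292.,  500.])]
handle [ 479. -183.   66.]
wood [ 392. -303.    8.] pencil tip [ 489. -338.    6.] [ 620. -301.    6.]
```

Emit:
move_arm:
  plan:
    - [[0, 0, 0, 0, 0, -0.045, -0.04], [0, 0, 0, 0, 0, -0.045, -0.04], [0, 0, 0, 0, 0, -0.04, -0.04], [0, 0, 0, -0.03, -0.035, 0, -0.04], [0, 0, 0, -0.032, -0.036, 0, -0.04], [0, 0, 0, -0.032, -0.036, 0, -0.04], [0, 0, 0, -0.032, -0.036, 0, -0.04], [0, 0, 0, -0.032, -0.036, 0, -0.04]]

```text
clock: 1.8
ee_pos: [245.1, 347.9, 340.5]
tcp_rot: [180.0, 0.2, 167.6]
ft_force: [0.6, 0.7, -0.2]
grip_width: 45.2
```

Emit:
move_arm:
  plan:
    - [[0, 0, 0, -0.032, -0.036, 0, -0.04], [0, 0, 0, -0.032, -0.036, 0, -0.04], [0, 0, 0, -0.032, -0.036, 0, -0.04], [0, 0, 0, -0.032, -0.036, 0, -0.04], [0, 0, 0, -0.032, -0.036, 0, -0.04], [0, 0, 0, -0.032, -0.036, 0, -0.04], [0, 0, 0, -0.032, -0.036, 0, -0.04], [0, 0, 0, -0.032, -0.036, 0, -0.04]]

```text
clock: 2.6
ee_pos: [437.7, -2.4, 344.6]
tcp_rot: [179.7, 0.8, 167.7]
ft_force: [1.1, 0.9, 0.3]
grip_width: 45.1
```

Emit:
move_arm:
  plan:
    - [[0, 0, 8.5, 0, 0, 0, -0.04], [0, 0, 8.5, 0, 0, 0, -0.04], [0, 0, 8.5, 0, 0, 0, -0.04], [0, 0, 8.5, 0, 0, 0, -0.04], [0, 0, 8.5, 0, 0, 0, -0.04], [0, 0, 8.5, 0, 0, 0, -0.04], [0, 0, 8.5, 0, 0, 0, -0.04], [0, 0, 8.5, 0, 0, 0, -0.04]]

```text
clock: 3.4
ee_pos: [439.8, -10.9, 343.9]
tcp_rot: [179.2, 0.0, 98.7]
ft_force: [-1.6, -0.0, 0.3]
grip_width: 45.0
```

Emit:
move_arm:
  plan:
    - [[0, 0, 8.5, 0, 0, 0, -0.04], [0, 0, 8.5, 0, 0, 0, -0.04], [0, 0, 8.5, 0, 0, 0, -0.04], [0, 0, 8.5, 0, 0, 0, -0.04], [0, 0, 8.5, 0, 0, 0, -0.04], [0, 0, 8.5, 0, 0, 0, -0.04], [0, 0, 8.5, 0, 0, 0, -0.04], [0, 0, 8.5, 0, 0, 0, -0.04]]

```text
clock: 4.2
ee_pos: [439.2, -10.8, 344.7]
tcp_rot: [179.6, -0.8, 29.9]
ft_force: [0.6, 1.0, 0.0]
grip_width: 44.7
```

Emit:
move_arm:
  plan:
    - [[0, 0, 5.7, 0, 0, 0, -0.04], [0, 0, 5.7, 0, 0, 0, -0.04], [0, 0, 0, -0.0117, 0.0448, 0, -0.04], [0, 0, 0, -0.0117, 0.0448, 0, -0.04], [0, 0, 0, -0.0117, 0.0448, 0, -0.04], [0, 0, 0, -0.0117, 0.0448, 0, -0.04], [0, 0, 0, -0.0117, 0.0448, 0, -0.04], [0, 0, 0, -0.0117, 0.0448, 0, -0.04]]

```text
clock: 5.0
ee_pos: [457.8, -290.8, 346.6]
tcp_rot: [179.7, -1.2, 18.7]
ft_force: [0.1, 0.6, -0.4]
grip_width: 45.1
```

```bash
cat > go.py <<'E'
import sys
from h import *
def go(x,y,z,yaw):
    s=state(); A=R.from_euler('xyz',s["tcp_rot"],degrees=True); B=R.from_euler('xyz',[180,0,yaw],degrees=True)
    d=np.array([x,y,z])-s["ee_pos"]
    print("pos",np.round(s["ee_pos"],1),"rot",np.round(s["tcp_rot"],2),"q",np.round(s["qpos"],1),"F",np.round(s["ft_force"],1),"T",np.round(s["torque"],2),"w",round(s["grip_width"],1))
    print("turn",np.round((A.inv()*B).as_rotvec(degrees=True),2),"shift now-frame",np.round(A.inv().apply(d),1),"after-turn frame",np.round(B.inv().apply(d),1))
if __name__=="__main__": go(*map(float,sys.argv[1:5]))
E
python3 go.py 457.6 -288.4 29 18.5
```

```text
pos [ 457.8 -290.8  346.6] rot [179.68  -1.23  18.72] q [-42.2   2.9  81.9   0.9  94.3  29.2] F [ 0.1  0.6 -0.4] T [-0.05  0.1   0.09] w 45.1
turn [ 0.32 -1.23  0.22] shift now-frame [ -6.3  -4.2 317.6] after-turn frame [  0.6  -2.4 317.6]
```

Emit:
move_arm:
  plan:
    - [[0.32, -1.2, 0.2, 0, 0, 0, -0.04], [0, 0, 0, 0, -0.002, 0.035, -0.04], [0, 0, 0, 0, 0, 0.045, -0.04], [0, 0, 0, 0, 0, 0.045, -0.04], [0, 0, 0, 0, 0, 0.045, -0.04], [0, 0, 0, 0, 0, 0.045, -0.04], [0, 0, 0, 0, 0, 0.02, -0.04], [0, 0, 0, 0, 0, 0, -0.04]]

```text
clock: 5.8
ee_pos: [458.7, -292.7, 106.3]
tcp_rot: [179.8, -0.1, 18.1]
ft_force: [-0.1, 0.2, -0.4]
grip_width: 45.3
```

```bash
python3 go.py 457.6 -288.4 29 18.5; python3 - <<'E'
from h import *
a=capture("top")[200:350,340:470]; b=capture("side")[220:390,250:400]
a=cv2.resize(a,(390,450),interpolation=cv2.INTER_CUBIC); b=cv2.resize(b,(397,450),interpolation=cv2.INTER_CUBIC)
cv2.imwrite("pics/a1.png",np.hstack([a,b])[:,:,::-1])
E
```

```text
pos [ 458.7 -292.7  106.3] rot [ 1.7978e+02 -8.0000e-02  1.8110e+01] q [-41.6  13.9  98.4  -0.   67.5  30.3] F [-0.1  0.2 -0.4] T [-0.04  0.1  -0.07] w 45.3
turn [ 0.22 -0.08 -0.39] shift now-frame [ 0.2 -4.7 77.3] after-turn frame [ 0.3 -4.4 77.3]
```

View pics/a1.png

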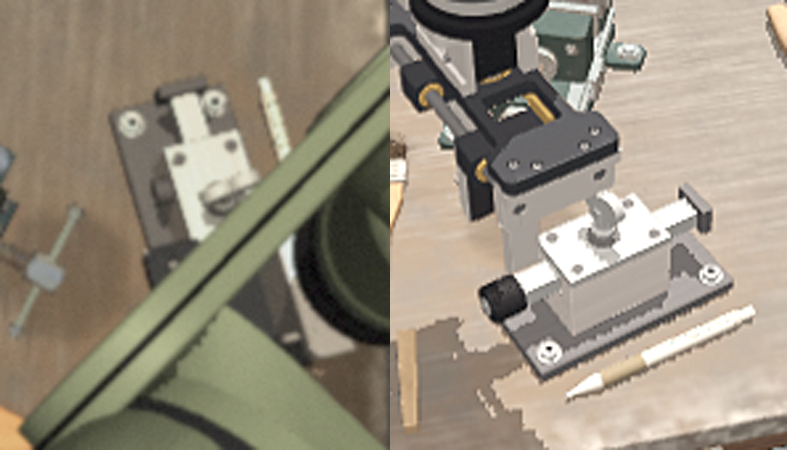

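```bash
python3 - <<'E'
from h import *
s=state(); A=R.from_euler('xyz',s["tcp_rot"],degrees=True)
for n,P in(("tcp",[0,0,0]),("y+",[0,22,0]),("y-",[0,-22,0]),("up78",[0,0,-97]),("y+up",[0,40,-97]),("y-up",[0,-40,-97])):
    q=proj("side",s["ee_pos"]+A.apply(P))[0]; print(n,np.round(q,1),"in pic",np.round([390+(q[0]-250)*397/150,(q[1]-220)*450/170]))
E
```

```text
tcp [292.3 309.9] in pic [502. 238.]
y+ [298.9 318.6] in pic [519. 261.]
y- [286.  301.5] in pic [485. 216.]
up78 [288.4 265.2] in pic [492. 120.]
y+up [301.2 281.1] in pic [526. 162.]
y-up [276.3 250.3] in pic [460.  80.]
```

The picture shows the near finger's tip at about (512,268), and the projection of the pose puts it at (519,261), so they agree. The knob is at (502,300), directly below the gripper, so I'm going down.

Emit:
move_arm:
  plan:
    - [[0.2, 0, -0.4, 0, -0.0045, 0.005, -0.04], [0, 0, 0, 0, 0, 0.02, -0.04], [0, 0, 0, 0, 0, 0.02, -0.04], [0, 0, 0, 0, 0, 0.02, -0.04], [0, 0, 0, 0, 0, 0.01, -0.04], [0, 0, 0, 0, 0, 0.002, -0.04], [0, 0, 0, 0, 0, 0, -0.04], [0, 0, 0, 0, 0, 0, -0.04]]

```text
clock: 6.7
ee_pos: [469.9, -294.0, 46.2]
tcp_rot: [178.6, -1.1, 18.7]
ft_force: [-0.3, 0.8, -1.1]
grip_width: 45.1
```

```bash
python3 go.py 457.6 -288.4 29 18.5
```

```text
pos [ 469.9 -294.    46.2] rot [178.64  -1.09  18.72] q [-41.1  18.8 100.4   0.3  59.1  30. ] F [-0.3  0.8 -1.1] T [0.28 0.34 0.01] w 45.1
turn [ 1.35 -1.09  0.21] shift now-frame [-10.2  -9.7  16.8] after-turn frame [-9.9 -9.3 17.2]
```

Emit:
move_arm:
  plan:
    - [[1.3, -1.1, 0.2, 0, 0, 0, -0.04], [0, 0, 0, -0.005, -0.005, -0.005, -0.04], [0, 0, 0, -0.005, -0.0045, 0, -0.04], [0, 0, 0, 0, 0, 0, -0.04], [0, 0, 0, 0, 0, 0, -0.04], [0, 0, 0, 0, 0, 0, -0.04], [0, 0, 0, 0, 0, 0, -0.04], [0, 0, 0, 0, 0, 0, -0.04]]

```text
clock: 7.5
ee_pos: [459.3, -291.3, 56.8]
tcp_rot: [179.3, -0.3, 18.5]
ft_force: [0.2, 0.5, 0.3]
grip_width: 45.1
```

```bash
python3 go.py 457.6 -288.4 29 18.5; python3 - <<'E'
from h import *
print(state()["effort"])
b=capture("side"); cv2.imwrite("pics/s2.png",cv2.resize(b[180:400,200:420],(660,660))[:600,:,::-1])
E
```

```text
pos [ 459.3 -291.3   56.8] rot [179.28  -0.31  18.51] q [-4.140e+01  1.740e+01  1.007e+02 -1.000e-01  6.110e+01  3.010e+01] F [0.2 0.5 0.3] T [ 0.01  0.15 -0.03] w 45.1
turn [ 0.72 -0.32  0.01] shift now-frame [-0.8 -3.6 27.7] after-turn frame [-0.7 -3.3 27.8]
[-5.02834126e-03 -3.66749597e+01 -2.36113751e+01  5.73795475e-02
 -7.32084154e-02  9.80984114e-04]
```

View pics/s2.png

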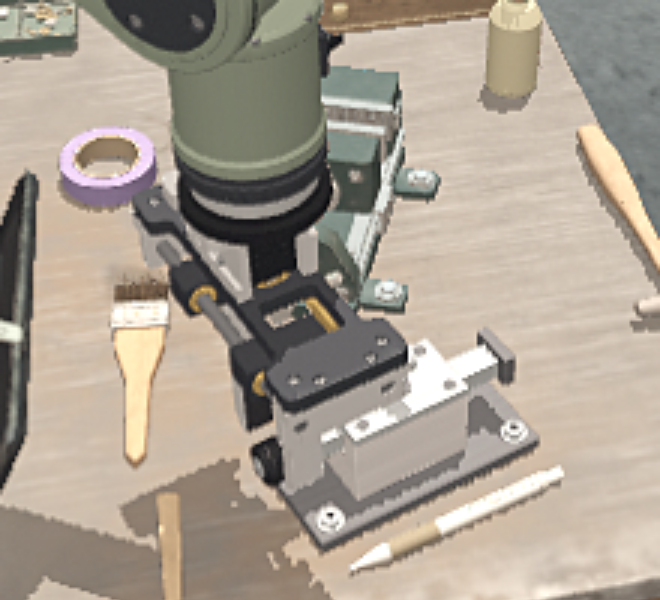

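The side picture shows the near finger at about (300,440), beside the slide, with the knob at (265,460). Nothing visible is touching. I'll try a smaller descent and watch where it drifts.

Emit:
move_arm:
  plan:
    - [[0.7, -0.3, 0, 0, 0, 0, -0.04], [0, 0, 0, -0.001, -0.003, 0, -0.04], [0, 0, 0, 0, 0, 0, -0.04], [0, 0, 0, 0, 0, 0.005, -0.04], [0, 0, 0, 0, 0, 0, -0.04], [0, 0, 0, 0, 0, 0.005, -0.04], [0, 0, 0, 0, 0, 0, -0.04], [0, 0, 0, 0, 0, 0, -0.04]]

```text
clock: 8.35
ee_pos: [457.0, -288.2, 45.0]
tcp_rot: [-179.9, 0.1, 18.5]
ft_force: [0.8, 0.5, -0.5]
grip_width: 45.0
```

```bash
python3 go.py 457.6 -288.4 29 18.5; python3 -c "
from h import *
print(np.round(state()['effort'],1),np.round(state()['qvel'],2))"
```

```text
pos [ 457.  -288.2   45. ] rot [-1.7988e+02  5.0000e-02  1.8520e+01] q [-41.4  18.6 100.8   0.   60.7  30. ] F [ 0.8  0.5 -0.5] T [-0.04  0.12  0.03] w 45.0
turn [-0.12  0.05  0.02] shift now-frame [ 0.5  0.4 16. ] after-turn frame [ 0.5  0.4 16. ]
[  0.  -36.8 -22.9   0.1   0.   -0. ] [-0.08  0.44  0.61 -0.04 -0.02 -0.01]
```

Emit:
move_arm:
  plan:
    - [[0, 0, 0, 0, 0, 0.005, -0.04], [0, 0, 0, 0, 0, 0.005, -0.04], [0, 0, 0, 0, 0, 0.004, -0.04], [0, 0, 0, 0, 0, 0.001, -0.04], [0, 0, 0, 0, 0, 0, -0.04], [0, 0, 0, 0, 0, 0, -0.04], [0, 0, 0, 0, 0, 0, -0.04], [0, 0, 0, 0, 0, 0, -0.04]]

```text
clock: 9.15
ee_pos: [456.9, -288.1, 28.5]
tcp_rot: [-179.9, 0.1, 18.5]
ft_force: [0.9, 0.7, 0.8]
grip_width: 45.3
```

```bash
python3 go.py 457.6 -288.4 29 18.5
```

```text
pos [ 456.9 -288.1   28.5] rot [-1.7987e+02  6.0000e-02  1.8520e+01] q [-41.4  20.  101.2   0.   58.9  30. ] F [0.9 0.7 0.8] T [-0.01  0.05  0.02] w 45.3
turn [-0.13  0.06  0.02] shift now-frame [ 0.5  0.5 -0.5] after-turn frame [ 0.5  0.5 -0.5]
```

Emit:
move_arm:
  plan:
    - [[0, 0, 0, 0, 0, 0, -1], [0, 0, 0, 0, 0, 0, -1], [0, 0, 0, 0, 0, 0, -1], [0, 0, 0, 0, 0, 0, -1], [0, 0, 0, 0, 0, 0, -1], [0, 0, 0, 0, 0, 0, -1], [0, 0, 0, 0, 0, 0, -1], [0, 0, 0, 0, 0, 0, -1]]

```text
clock: 9.95
ee_pos: [457.1, -288.1, 28.9]
tcp_rot: [-179.9, 0.0, 18.5]
ft_force: [0.2, 0.2, 0.7]
grip_width: 25.5
```

```bash
python3 go.py 457.6 -288.4 29 18.5
```

```text
pos [ 457.1 -288.1   28.9] rot [-1.7988e+02  4.0000e-02  1.8520e+01] q [-41.4  20.  101.2   0.   58.9  30. ] F [0.2 0.2 0.7] T [-0.05  0.13 -0.01] w 25.5
turn [-0.12  0.04  0.02] shift now-frame [ 0.4  0.5 -0.1] after-turn frame [ 0.4  0.5 -0.1]
```

Emit:
move_arm:
  plan:
    - [[0, 0, 0, -0.004, 0, 0, -1], [0, 0, 0, -0.004, 0, 0, -1], [0, 0, 0, -0.004, 0, 0, -1], [0, 0, 0, -0.004, 0, 0, -1], [0, 0, 0, -0.004, 0, 0, -1], [0, 0, 0, -0.004, 0, 0, -1], [0, 0, 0, -0.003, 0, 0, -1], [0, 0, 0, 0, 0, 0, -1]]

```text
clock: 10.75
ee_pos: [433.5, -296.1, 28.9]
tcp_rot: [-180.0, -0.4, 18.5]
ft_force: [3.8, 0.5, -1.9]
grip_width: 25.5
```

```bash
python3 go.py 433.4 -296 29 18.5
```

```text
pos [ 433.5 -296.1   28.9] rot [-179.96   -0.45   18.46] q [-44.1  18.2 103.7   0.5  57.9  27.2] F [ 3.8  0.5 -1.9] T [ 0.25 -0.43  0.03] w 25.5
turn [-0.04 -0.45 -0.04] shift now-frame [-0.1 -0.1 -0.1] after-turn frame [-0.1 -0.1 -0.1]
```

Emit:
move_arm:
  plan:
    - [[0, 0, 0, -0.002, 0, 0, -1], [0, 0, 0, -0.003, 0, 0, -1], [0, 0, 0, -0.003, 0, 0, -1], [0, 0, 0, -0.003, 0, 0, -1], [0, 0, 0, -0.003, 0, 0, -1], [0, 0, 0, -0.003, 0, 0, -1], [0, 0, 0, 0, 0, 0, -1], [0, 0, 0, 0, 0, 0, -1]]

```text
clock: 11.55
ee_pos: [433.9, -296.1, 29.0]
tcp_rot: [179.8, -2.5, 18.2]
ft_force: [0.9, -0.2, 0.8]
grip_width: 25.3
```

```bash
python3 go.py 433.4 -296 29 18.5; python3 - <<'E'
from h import *
b=capture("side"); cv2.imwrite("pics/s3.png",cv2.resize(b[275:375,260:380],(720,600),interpolation=cv2.INTER_CUBIC)[:,:,::-1])
E
```

```text
pos [ 433.9 -296.1   29. ] rot [179.76  -2.46  18.19] q [-45.1  17.4 104.9   2.5  56.4  25.3] F [ 0.9 -0.2  0.8] T [-0.09  0.3   0.03] w 25.3
turn [ 0.25 -2.46 -0.31] shift now-frame [-0.5 -0.2 -0. ] after-turn frame [-0.5 -0.2 -0. ]
```

View pics/s3.png

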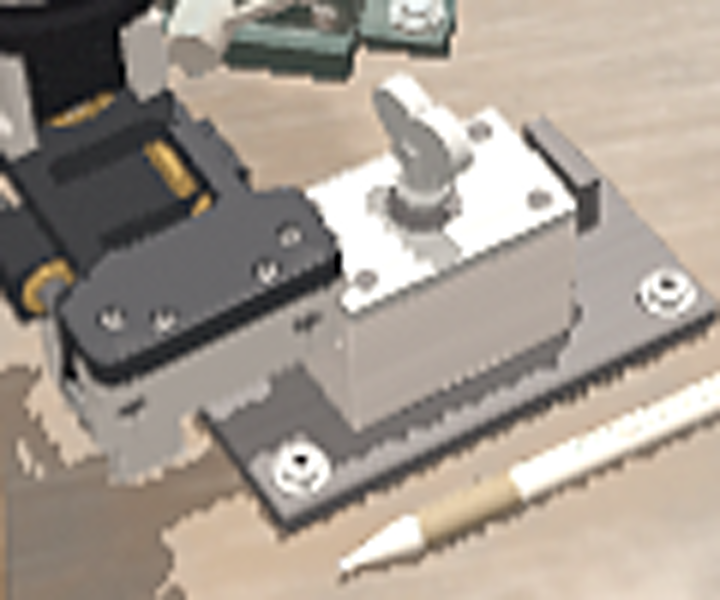

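The rear plate is now against the guide block at (560,170), so the slide is at its end stop. Next I'll push it home.

Emit:
move_arm:
  plan:
    - [[0.2, -2.4, -0.3, 0.001, 0, 0, -1], [0, 0, 0, 0.004, 0, 0, -1], [0, 0, 0, 0.004, 0, 0, -1], [0, 0, 0, 0.004, 0, 0, -1], [0, 0, 0, 0.004, 0, 0, -1], [0, 0, 0, 0.004, 0, 0, -1], [0, 0, 0, 0.004, 0, 0, -1], [0, 0, 0, 0.002, 0, 0, -1]]

```text
clock: 12.4
ee_pos: [456.8, -288.2, 29.0]
tcp_rot: [-179.9, 0.3, 18.4]
ft_force: [-4.3, -0.6, 2.8]
grip_width: 25.2
```

```bash
python3 go.py 457.1 -288.1 29 18.5
```

```text
pos [ 456.8 -288.2   29. ] rot [-179.92    0.27   18.39] q [-41.3  20.1 101.1  -0.2  59.   30.4] F [-4.3 -0.6  2.8] T [-0.37  0.77 -0.07] w 25.2
turn [-0.08  0.27 -0.11] shift now-frame [ 0.3 -0.  -0. ] after-turn frame [ 0.3 -0.  -0. ]
```

Emit:
move_arm:
  plan:
    - [[0, 0, 0, 0.003, 0, 0, -1], [0, 0, 0, 0.003, 0, 0, -1], [0, 0, 0, 0.003, 0, 0, -1], [0, 0, 0, 0, 0, 0, -1], [0, 0, 0, 0, 0, 0, -1], [0, 0, 0, 0, 0, 0, -0.1], [0, 0, 0, 0, 0, 0, -0.1], [0, 0, 0, 0, 0, 0, -0.1]]

```text
clock: 13.2
ee_pos: [456.9, -288.2, 28.7]
tcp_rot: [-179.8, 1.5, 18.7]
ft_force: [0.2, -0.2, -0.2]
grip_width: 41.9
```

```bash
python3 go.py 457.1 -288.1 29 18.5
```

```text
pos [ 456.9 -288.2   28.7] rot [-179.79    1.5    18.72] q [-40.7  20.6 100.4  -1.4  59.9  31.3] F [ 0.2 -0.2 -0.2] T [ 0.03  0.13 -0.05] w 41.9
turn [-0.21  1.5   0.22] shift now-frame [ 0.2 -0.1 -0.3] after-turn frame [ 0.2 -0.1 -0.3]
```

Emit:
move_arm:
  plan:
    - [[-0.2, 1.5, 0.2, 0, 0, 0, -0.1], [0, 0, 0, 0, 0, -0.015, -0.1], [0, 0, 0, 0, 0, -0.03, -0.1], [0, 0, 0, 0, 0, -0.04, -0.1], [0, 0, 0, 0, 0, -0.04, -0.1], [0, 0, 0, 0, 0, -0.04, -0.1], [0, 0, 0, 0, 0, -0.02, -0.1], [0, 0, 0, 0, 0, 0, -0.1]]

```text
clock: 14.0
ee_pos: [455.4, -288.1, 226.0]
tcp_rot: [179.9, -0.2, 18.4]
ft_force: [0.1, 0.2, -0.8]
grip_width: 42.4
```

Emit:
move_arm:
  plan:
    - [[0, 0, -8.3, 0, 0, 0, -0.1], [0, 0, -8.3, 0, 0, 0, -0.1], [0, 0, -8.3, 0, 0, 0, -0.1], [0, 0, -8.3, 0, 0, 0, -0.1], [0, 0, -8.3, 0, 0, 0, -0.1], [0, 0, -8.3, 0, 0, 0, -0.1], [0, 0, -8.3, 0, 0, 0, -0.1], [0, 0, -8.3, 0, 0, 0, -0.1]]

```text
clock: 14.8
ee_pos: [450.9, -284.8, 220.3]
tcp_rot: [-179.9, -0.4, 87.1]
ft_force: [0.4, 0.1, -0.1]
grip_width: 42.1
```

Emit:
move_arm:
  plan:
    - [[0, 0, -8.3, 0, 0, 0, -0.1], [0, 0, -8.3, 0, 0, 0, -0.1], [0, 0, -8.3, 0, 0, 0, -0.1], [0, 0, -8.3, 0, 0, 0, -0.1], [0, 0, 0, 0, 0, 0, -0.1], [0, 0, 0, 0, 0, 0, -0.1], [0, 0, 0, 0, 0, 0, -0.1], [0, 0, 0, 0, 0, 0, -0.1]]

```text
clock: 15.6
ee_pos: [445.6, -280.7, 211.8]
tcp_rot: [-179.9, -1.2, 121.1]
ft_force: [-0.3, 0.5, 0.2]
grip_width: 42.1
```

```bash
cat > ang.py <<'E'
from fit import *
m0=proj("side",W(p,[0,0,92]))[0]
import sys
k0=sys.argv[1] if len(sys.argv)>1 else "x"
im=capture("side"); 
for d in regions_of("side","screw_head"):
    m=d["mask"]; c=np.argwhere(m).mean(0)[::-1]; print(d["conf"],c,m0,m.sum())
    if np.hypot(*(c-m0))>12: continue
    out=[]
    for a in np.arange(0.4,3.55,0.05):
        Rz=R.from_euler('z',p[2]-a).as_matrix(); k=np.zeros((1920,2560),np.uint8)
        for sgn in(-1,1):
            t=np.linspace(0,2*np.pi,24)
            P=np.vstack([np.c_[sgn*7+10*np.cos(t),0*t+y,92+14*np.sin(t)] for y in(-4,4)])@Rz.T+[p[0],p[1],0]
            cv2.fillConvexPoly(k,cv2.convexHull(np.round((proj("side",P))*4+1.5).astype(np.int32)),1)
        k=k.reshape(480,4,640,4).mean((1,3))
        out.append((a,max((np.minimum(np.roll(k,(dy,dx),(0,1)),m).sum()/np.maximum(np.roll(k,(dy,dx),(0,1)),m).sum()) for dy in(-2,-1,0,1,2,3) for dx in(-1,0,1))))
    out=np.array(out); print(out[np.argsort(-out[:,1])[:8]])
E
python3 go.py 528.75 -264.5 150 118.5; python3 ang.py; python3 - <<'E'
from h import *
b=capture("side"); cv2.imwrite("pics/s4.png",cv2.resize(b[240:380,260:400],(600,600),interpolation=cv2.INTER_CUBIC)[:,:,::-1])
E
```

```text
pos [ 445.6 -280.7  211.8] rot [-179.94   -1.16  121.12] q [-41.8   6.4  93.8   0.3  80.9 -73. ] F [-0.3  0.5  0.2] T [-0.02  0.06  0.01] w 42.1
turn [-0.09 -1.16  2.62] shift now-frame [-30.4  79.6  61.1] after-turn frame [-25.5  80.8  61.8]
0.49 [329.59 298.3 ] [329.74 297.41] 258
[[1.4  0.77]
 [1.45 0.77]
 [1.5  0.77]
 [1.55 0.76]
 [1.35 0.75]
 [1.3  0.74]
 [1.6  0.73]
 [1.25 0.71]]
```

View pics/s4.png

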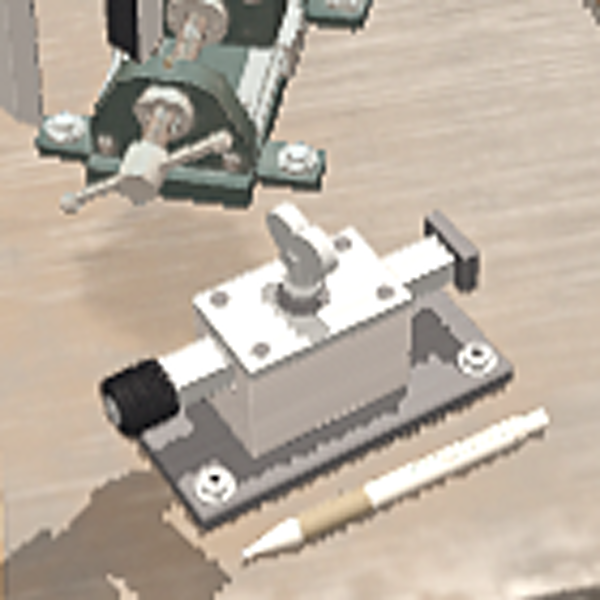

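The knob is home at (140,395). The head stands edge-on near (300,250), consistent with the fit of about 1.45 rad. I'll move above the screw.

Emit:
move_arm:
  plan:
    - [[0, -1.1, 5.6, 0, 0, 0, -0.1], [0, 0, 0, -0.007, 0.027, 0, -0.1], [0, 0, 0, -0.007, 0.027, 0, -0.1], [0, 0, 0, -0.007, 0.027, 0, -0.1], [0, 0, 0, 0, 0, 0.03, -0.1], [0, 0, 0, 0, 0, 0.02, -0.1], [0, 0, 0, 0, 0, 0, -0.1], [0, 0, 0, 0, 0, 0, -0.1]]

```text
clock: 16.55
ee_pos: [532.9, -265.9, 162.9]
tcp_rot: [180.0, 0.3, 115.1]
ft_force: [-0.7, 0.7, 1.4]
grip_width: 42.2
```

```bash
python3 go.py 528.75 -264.5 74 115.5
```

```text
pos [ 532.9 -265.9  162.9] rot [179.97   0.31 115.09] q [-34.8  16.2  88.1  -0.1  75.4 -59.8] F [-0.7  0.7  1.4] T [-0.09  0.04  0.03] w 42.2
turn [ 0.03  0.31 -0.41] shift now-frame [ 3.5 -3.2 88.9] after-turn frame [ 3.1 -3.1 88.9]
```

Emit:
move_arm:
  plan:
    - [[0, 0.3, -0.4, 0, 0, 0, -0.1], [0, 0, 0, 0.003, -0.003, 0, -0.1], [0, 0, 0, 0, 0, 0.02, -0.1], [0, 0, 0, 0, 0, 0.01, -0.1], [0, 0, 0, 0, 0, 0, -0.1], [0, 0, 0, 0, 0, 0, -0.1], [0, 0, 0, 0, 0, 0, -0.1], [0, 0, 0, 0, 0, 0, -0.1]]

```text
clock: 17.35
ee_pos: [531.3, -267.7, 140.5]
tcp_rot: [179.6, 0.6, 115.4]
ft_force: [0.1, -0.6, -0.5]
grip_width: 42.2
```

```bash
python3 go.py 528.75 -264.5 74 115.5
```

```text
pos [ 531.3 -267.7  140.5] rot [179.62   0.61 115.42] q [-35.1  17.1  89.8   0.   72.4 -60.5] F [ 0.1 -0.6 -0.5] T [-0.07  0.01 -0.02] w 42.2
turn [ 0.38  0.61 -0.08] shift now-frame [ 4.7 -1.4 66.5] after-turn frame [ 4.  -1.  66.5]
```

Emit:
move_arm:
  plan:
    - [[0.4, 0.6, 0, 0, 0, 0, -0.1], [0, 0, 0, 0.004, -0.001, 0, -0.1], [0, 0, 0, 0, 0, 0.01, -0.1], [0, 0, 0, 0, 0, 0.01, -0.1], [0, 0, 0, 0, 0, 0.01, -0.1], [0, 0, 0, 0, 0, 0.01, -0.1], [0, 0, 0, 0, 0, 0, -0.1], [0, 0, 0, 0, 0, 0, -0.1]]

```text
clock: 18.15
ee_pos: [528.1, -263.8, 96.4]
tcp_rot: [-179.9, -0.1, 115.4]
ft_force: [0.1, -0.2, 0.3]
grip_width: 42.1
```

```bash
python3 go.py 528.75 -264.5 74 115.5
```

```text
pos [ 528.1 -263.8   96.4] rot [-1.7990e+02 -1.1000e-01  1.1543e+02] q [-34.9  20.   91.7  -0.   68.4 -60.4] F [ 0.1 -0.2  0.3] T [-0.08  0.01 -0.02] w 42.1
turn [-0.1  -0.11 -0.07] shift now-frame [-0.9  0.4 22.4] after-turn frame [-0.9  0.3 22.4]
```

Emit:
move_arm:
  plan:
    - [[0, 0, 0, 0, 0, 0.008, -0.1], [0, 0, 0, 0, 0, 0.008, -0.1], [0, 0, 0, 0, 0, 0.004, -0.1], [0, 0, 0, 0, 0, 0, -0.1], [0, 0, 0, 0, 0, 0, -0.1], [0, 0, 0, 0, 0, 0, -0.1], [0, 0, 0, 0, 0, 0, -0.1], [0, 0, 0, 0, 0, 0, -0.1]]

```text
clock: 18.95
ee_pos: [528.9, -264.5, 75.7]
tcp_rot: [-180.0, 0.0, 115.4]
ft_force: [-0.4, -0.4, 0.5]
grip_width: 42.4
```

```bash
python3 go.py 528.75 -264.5 74 115.5; python3 - <<'E'
from h import *
b=capture("side"); cv2.imwrite("pics/s5.png",cv2.resize(b[240:360,270:390],(600,600),interpolation=cv2.INTER_CUBIC)[:,:,::-1])
E
```

```text
pos [ 528.9 -264.5   75.7] rot [-179.97    0.    115.43] q [-34.9  21.5  92.4  -0.   66.1 -60.3] F [-0.4 -0.4  0.5] T [-0.06  0.    0.03] w 42.4
turn [-0.03  0.   -0.07] shift now-frame [ 0.  -0.2  1.7] after-turn frame [ 0.  -0.2  1.7]
```

View pics/s5.png

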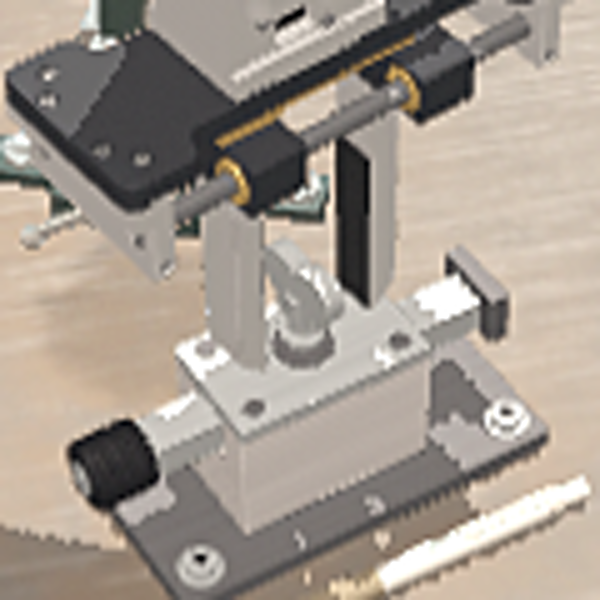

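The fingers, at (235,330) and (365,260), straddle the head at (300,300) and are lined up with it. Closing the gripper.

Emit:
move_arm:
  plan:
    - [[0, 0, 0, 0, 0, 0, -1], [0, 0, 0, 0, 0, 0, -1], [0, 0, 0, 0, 0, 0, -1], [0, 0, 0, 0, 0, 0, -1], [0, 0, 0, 0, 0, 0, -1], [0, 0, 0, 0, 0, 0, -1], [0, 0, 0, 0, 0, 0, -1], [0, 0, 0, 0, 0, 0, -1]]

```text
clock: 19.8
ee_pos: [529.7, -264.5, 76.3]
tcp_rot: [179.9, 0.1, 115.4]
ft_force: [-0.0, 0.1, -1.3]
grip_width: 7.6
```

```bash
python3 go.py 528.75 -264.5 74 115.5
```

```text
pos [ 529.7 -264.5   76.3] rot [1.7995e+02 7.0000e-02 1.1544e+02] q [-34.9  21.4  92.4   0.   66.1 -60.4] F [-0.   0.1 -1.3] T [-0.09  0.01 -0.  ] w 7.6
turn [ 0.05  0.07 -0.06] shift now-frame [ 0.4 -0.9  2.3] after-turn frame [ 0.4 -0.9  2.3]
```

Emit:
move_arm:
  plan:
    - [[0, 0, 7, 0, 0, 0, -1], [0, 0, 7, 0, 0, 0, -1], [0, 0, 7, 0, 0, 0, -1], [0, 0, 7, 0, 0, 0, -1], [0, 0, 7, 0, 0, 0, -1], [0, 0, 7, 0, 0, 0, -1], [0, 0, 7, 0, 0, 0, -1], [0, 0, 0, 0, 0, 0, -1]]

```text
clock: 20.6
ee_pos: [529.0, -264.5, 76.3]
tcp_rot: [-180.0, 0.0, 64.5]
ft_force: [-0.5, -0.4, -1.3]
grip_width: 8.3
```

```bash
python3 go.py 529.7 -264.5 76 -7.8
```

```text
pos [ 529.  -264.5   76.3] rot [-1.800e+02  4.000e-02  6.451e+01] q [-34.9  21.4  92.4  -0.   66.1  -9.4] F [-0.5 -0.4 -1.3] T [-0.07  0.01 -0.02] w 8.3
turn [2.000e-02 3.000e-02 7.231e+01] shift now-frame [0.3 0.6 0.3] after-turn frame [ 0.7 -0.1  0.3]
```

Emit:
move_arm:
  plan:
    - [[0, 0, 7, 0, 0, 0, -1], [0, 0, 7, 0, 0, 0, -1], [0, 0, 7, 0, 0, 0, -1], [0, 0, 7, 0, 0, 0, -1], [0, 0, 7, 0, 0, 0, -1], [0, 0, 7, 0, 0, 0, -1], [0, 0, 7, 0, 0, 0, -1], [0, 0, 7, 0, 0, 0, -1]]

```text
clock: 21.4
ee_pos: [528.5, -263.9, 76.3]
tcp_rot: [-180.0, 0.1, 7.7]
ft_force: [1.0, 0.2, 0.3]
grip_width: 7.8
```

```bash
python3 go.py 529 -264.5 76 -7.8
```

```text
pos [ 528.5 -263.9   76.3] rot [-1.7995e+02  8.0000e-02  7.6600e+00] q [-34.9  21.4  92.5  -0.   66.2  47.4] F [1.  0.2 0.3] T [0.04 0.03 0.09] w 7.8
turn [-0.04  0.08 15.46] shift now-frame [0.4 0.7 0.3] after-turn frame [0.6 0.6 0.3]
```

Emit:
move_arm:
  plan:
    - [[0, 0, 2.5, 0, 0, 0, -1], [0, 0, 2.5, 0, 0, 0, -1], [0, 0, 2.5, 0, 0, 0, -1], [0, 0, 2.5, 0, 0, 0, -1], [0, 0, 2, 0, 0, 0, -1], [0, 0, 1, 0, 0, 0, -1], [0, 0, 1, 0, 0, 0, -1], [0, 0, 1, 0, 0, 0, -1]]

```text
clock: 22.2
ee_pos: [528.5, -263.6, 76.2]
tcp_rot: [-180.0, 0.1, -6.9]
ft_force: [0.4, 0.5, 0.8]
grip_width: 7.8
```

```bash
python3 go.py 529 -264.5 76 -7.8
```

```text
pos [ 528.5 -263.6   76.2] rot [-1.7996e+02  8.0000e-02 -6.9200e+00] q [-34.9  21.4  92.5  -0.   66.2  62. ] F [0.4 0.5 0.8] T [ 0.04  0.09 -0.  ] w 7.8
turn [-0.04  0.08  0.88] shift now-frame [0.6 0.8 0.2] after-turn frame [0.6 0.8 0.2]
```

Emit:
move_arm:
  plan:
    - [[0, 0, 1, 0, 0, 0, -1], [0, 0, 1, 0, 0, 0, -1], [0, 0, 1, 0, 0, 0, -1], [0, 0, 1, 0, 0, 0, -1], [0, 0, 1, 0, 0, 0, -1], [0, 0, 1, 0, 0, 0, -1], [0, 0, 1, 0, 0, 0, -1], [0, 0, 1, 0, 0, 0, -1]]

```text
clock: 23.0
ee_pos: [528.2, -263.6, 76.3]
tcp_rot: [180.0, 0.1, -15.2]
ft_force: [-1.6, -0.1, 0.4]
grip_width: 9.2
```

```bash
python3 go.py 529 -264.5 76 -7.8
```

```text
pos [ 528.2 -263.6   76.3] rot [ 1.7995e+02  1.4000e-01 -1.5230e+01] q [-34.9  21.4  92.5  -0.1  66.3  70.4] F [-1.6 -0.1  0.4] T [0.07 0.21 0.59] w 9.2
turn [ 0.04  0.14 -7.43] shift now-frame [1.  0.6 0.3] after-turn frame [0.9 0.8 0.3]
```

Torque rose to 0.59 N m and the jaws opened to 9.2 mm, so the screw has seated and the pads are twisting on the head. I'll back off in small steps to find the exact seat angle.

Emit:
move_arm:
  plan:
    - [[0, 0, -1.5, 0, 0, 0, -1], [0, 0, -1, 0, 0, 0, -1], [0, 0, -1, 0, 0, 0, -1], [0, 0, 0, 0, 0, 0, -1], [0, 0, 0, 0, 0, 0, -1], [0, 0, 0, 0, 0, 0, -1], [0, 0, 0, 0, 0, 0, -1], [0, 0, 0, 0, 0, 0, -1]]

```text
clock: 23.8
ee_pos: [528.3, -263.6, 76.3]
tcp_rot: [180.0, 0.1, -11.5]
ft_force: [0.3, -0.2, -1.0]
grip_width: 8.0
```

```bash
python3 go.py 529 -264.5 76 -7.8
```

```text
pos [ 528.3 -263.6   76.3] rot [ 1.7999e+02  1.3000e-01 -1.1530e+01] q [-34.9  21.4  92.5  -0.1  66.3  66.7] F [ 0.3 -0.2 -1. ] T [0.02 0.09 0.36] w 8.0
turn [ 0.01  0.13 -3.73] shift now-frame [0.9 0.7 0.3] after-turn frame [0.8 0.8 0.3]
```

Emit:
move_arm:
  plan:
    - [[0, 0, -1, 0, 0, 0, -1], [0, 0, 0, 0, 0, 0, -1], [0, 0, 0, 0, 0, 0, -1], [0, 0, 0, 0, 0, 0, -1], [0, 0, 0, 0, 0, 0, -1], [0, 0, 0, 0, 0, 0, -1], [0, 0, 0, 0, 0, 0, -1], [0, 0, 0, 0, 0, 0, -1]]

```text
clock: 24.6
ee_pos: [528.2, -263.6, 76.3]
tcp_rot: [180.0, 0.1, -10.5]
ft_force: [0.5, 0.3, 0.1]
grip_width: 7.9
```

```bash
python3 go.py 529 -264.5 76 -7.8
```

```text
pos [ 528.2 -263.6   76.3] rot [ 1.800e+02  1.400e-01 -1.048e+01] q [-34.9  21.4  92.5  -0.1  66.3  65.6] F [0.5 0.3 0.1] T [0.   0.14 0.38] w 7.9
turn [-0.    0.14 -2.68] shift now-frame [0.9 0.7 0.3] after-turn frame [0.9 0.8 0.3]
```

Emit:
move_arm:
  plan:
    - [[0, 0, -1, 0, 0, 0, -1], [0, 0, 0, 0, 0, 0, -1], [0, 0, 0, 0, 0, 0, -1], [0, 0, 0, 0, 0, 0, -1], [0, 0, 0, 0, 0, 0, -1], [0, 0, 0, 0, 0, 0, -1], [0, 0, 0, 0, 0, 0, -1], [0, 0, 0, 0, 0, 0, -1]]

```text
clock: 25.4
ee_pos: [528.3, -263.6, 76.3]
tcp_rot: [-180.0, 0.1, -9.4]
ft_force: [-0.4, 1.0, 0.7]
grip_width: 8.0
```

```bash
python3 go.py 529 -264.5 76 -7.8
```

```text
pos [ 528.3 -263.6   76.3] rot [-1.7999e+02  1.3000e-01 -9.4200e+00] q [-34.9  21.4  92.5  -0.1  66.3  64.6] F [-0.4  1.   0.7] T [0.02 0.17 0.31] w 8.0
turn [-0.01  0.13 -1.62] shift now-frame [0.9 0.8 0.3] after-turn frame [0.8 0.8 0.3]
```

Emit:
move_arm:
  plan:
    - [[0, 0, -1, 0, 0, 0, -1], [0, 0, 0, 0, 0, 0, -1], [0, 0, 0, 0, 0, 0, -1], [0, 0, 0, 0, 0, 0, -1], [0, 0, 0, 0, 0, 0, -1], [0, 0, 0, 0, 0, 0, -1], [0, 0, 0, 0, 0, 0, -1], [0, 0, 0, 0, 0, 0, -1]]

```text
clock: 26.2
ee_pos: [528.2, -263.6, 76.3]
tcp_rot: [-180.0, 0.1, -8.4]
ft_force: [0.6, -0.3, -0.0]
grip_width: 7.4
```

```bash
python3 go.py 529 -264.5 76 -7.8
```

```text
pos [ 528.2 -263.6   76.3] rot [-1.7998e+02  1.3000e-01 -8.4000e+00] q [-34.9  21.4  92.5  -0.   66.3  63.5] F [ 0.6 -0.3 -0. ] T [-0.02  0.13  0.15] w 7.4
turn [-0.03  0.13 -0.6 ] shift now-frame [0.9 0.8 0.3] after-turn frame [0.9 0.8 0.3]
```

The torque falls to zero at about −7.5° yaw. The fixture fit gave −7.8°, so the two agree. The back-off target is about 82.4°.

Emit:
move_arm:
  plan:
    - [[0, 0, -4, 0, 0, 0, -1], [0, 0, -7, 0, 0, 0, -1], [0, 0, -7, 0, 0, 0, -1], [0, 0, -7, 0, 0, 0, -1], [0, 0, -7, 0, 0, 0, -1], [0, 0, -7, 0, 0, 0, -1], [0, 0, -6, 0, 0, 0, -1], [0, 0, 0, 0, 0, 0, -1]]

```text
clock: 27.0
ee_pos: [528.5, -264.5, 76.3]
tcp_rot: [-180.0, 0.0, 38.1]
ft_force: [0.1, 0.0, 0.0]
grip_width: 7.9
```

```bash
python3 go.py 528.5 -263.9 76 82.4
```

```text
pos [ 528.5 -264.5   76.3] rot [-1.7997e+02  3.0000e-02  3.8120e+01] q [-35.   21.4  92.5  -0.   66.2  16.9] F [0.1 0.  0. ] T [-0.08  0.16  0.01] w 7.9
turn [-4.000e-02  2.000e-02 -4.428e+01] shift now-frame [ 0.3 -0.5  0.3] after-turn frame [ 0.5 -0.1  0.3]
```

Emit:
move_arm:
  plan:
    - [[0, 0, -6, 0, 0, 0, -1], [0, 0, -7, 0, 0, 0, -1], [0, 0, -7, 0, 0, 0, -1], [0, 0, -7, 0, 0, 0, -1], [0, 0, -7, 0, 0, 0, -1], [0, 0, -5, 0, 0, 0, -1], [0, 0, -3, 0, 0, 0, -1], [0, 0, 0, 0, 0, 0, -1]]

```text
clock: 27.8
ee_pos: [529.2, -264.8, 76.3]
tcp_rot: [179.9, 0.0, 80.5]
ft_force: [0.7, 1.9, -0.1]
grip_width: 7.8
```

```bash
python3 go.py 528.5 -264.2 76 82.4
```

```text
pos [ 529.2 -264.8   76.3] rot [1.7994e+02 1.0000e-02 8.0490e+01] q [-35.   21.4  92.4   0.   66.1 -25.5] F [ 0.7  1.9 -0.1] T [-0.04  0.07 -0.04] w 7.8
turn [ 0.06  0.01 -1.91] shift now-frame [ 0.5 -0.8  0.3] after-turn frame [ 0.6 -0.8  0.3]
```

Emit:
move_arm:
  plan:
    - [[0, 0, -1, 0, 0, 0, -1], [0, 0, -1, 0, 0, 0, -1], [0, 0, 0, 0, 0, 0, -1], [0, 0, 0, 0, 0, 0, -1], [0, 0, 0, 0, 0, 0, -1], [0, 0, 0, 0, 0, 0, -1], [0, 0, 0, 0, 0, 0, -1], [0, 0, 0, 0, 0, 0, -1]]

```text
clock: 28.6
ee_pos: [529.2, -264.8, 76.3]
tcp_rot: [179.9, 0.0, 82.3]
ft_force: [0.6, 0.5, -0.7]
grip_width: 7.8
```

```bash
python3 go.py 528.5 -264.2 76 82.4; python3 - <<'E'
from h import *
b=capture("side"); cv2.imwrite("pics/s6.png",cv2.resize(b[200:400,220:460],(720,600),interpolation=cv2.INTER_CUBIC)[:,:,::-1])
for n,ts in(("side",("pencil","wood_strip","tape_roll","oil_bottle")),("top",("pencil","wood_strip","tape_roll","oil_bottle"))):
    if n=="top": capture("top")
    for t in ts:
        for d in look_for(n,t)[:1]: print(n,t,np.round(d["rect"],1),round(d["conf"],2))
E
```

```text
pos [ 529.2 -264.8   76.3] rot [1.7993e+02 1.0000e-02 8.2290e+01] q [-35.   21.4  92.4   0.   66.1 -27.3] F [ 0.6  0.5 -0.7] T [-0.1   0.1   0.07] w 7.8
turn [ 0.07  0.01 -0.11] shift now-frame [ 0.5 -0.8  0.3] after-turn frame [ 0.5 -0.8  0.3]
side pencil [322.  338.  386.  368.1] 0.96
side wood_strip [249.6 343.9 262.7 385.9] 0.8
side tape_roll [219.6 222.3 253.8 249.7] 0.57
side oil_bottle [363.2 159.9 382.6 210.4] 0.64
top tape_roll [214.4 313.  255.4 355.5] 0.93
top oil_bottle [220.7 147.4 247.9 186.1] 0.58
```

View pics/s6.png

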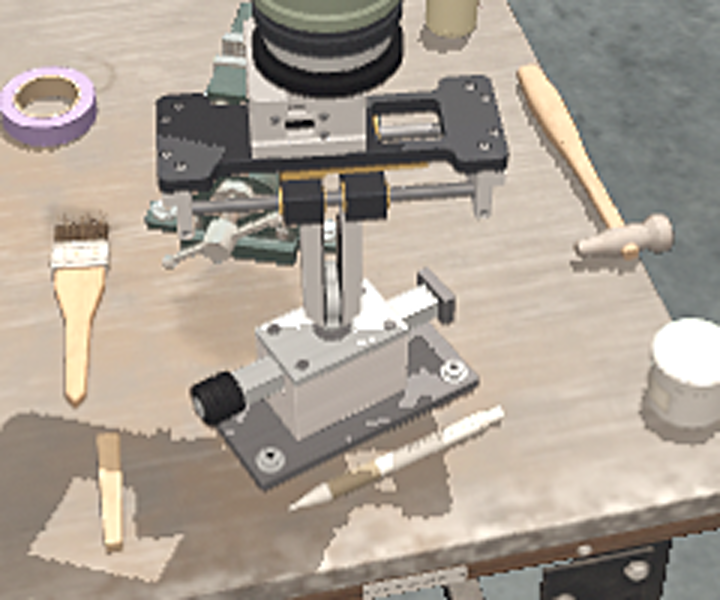

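The gripper holds the head at (335,290), the slide is home with the knob at (215,395), and the pencil and wood strip haven't moved. Handing in.

```bash
python3 -c "
from bench import *
print(close_job())"
```

```text
the job is handed in; nothing more can be done
None
```

The job is done as asked and handed in at about 29 s of the 66 s allowed; no verdict was reported.

- **Slide:** I pulled the knob out about 25 mm. It stopped there under further pull, and the picture showed its rear plate against the guide block. I then pushed it fully home. The tool position matched the home position to 0.3 mm, and the last picture shows the slide home.
- **Thumbscrew:** One grasp was enough. I turned it clockwise about 123° until it seated, where the torque rose to 0.59 N m. At the seat the pads twisted a few degrees on the head, so I eased back until they lay flat again. That put the seat at a tool yaw of about −7.5°, against −7.8° from the camera fit. I then backed it off to 82.3°, which is 89.8° to 90.1° from the seat, depending on which value is used.
- **Final state:** The gripper still holds the head at an opening of 7.8 mm with under 1 N on the wrist.
- **Loose things:** In the last side view the pencil, wood strip, tape roll and oil bottle are within a few pixels of where they started. The top view found only the tape roll and the bottle. The arm was probably hiding the other two.
- **Disagreement:** On my first descent to the knob the arm drifted about 10 mm sideways and stopped short. I found no cause; wrist force was about 1 N, and nothing in the pictures shows any effect from it. I raised it, re-centred and went down again in smaller steps.

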